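# Pack the finished steel gifts into their presentation boxes

## Robot

A 7-joint arm with a two-finger parallel gripper is mounted at the origin on the work surface. World frame = base frame: x ahead of the robot, y to its left, z up, the work surface at z = 0. Lengths are in m, angles in rad, forces in N, time in s.
With the tool pointing down it reaches from about 0.4 to 0.9 m from the base axis. Payload 5.5 kg.
Tool frame: the origin (TCP) lies midway between the tips of the shut fingers; the grasp point (between the pads) lies 19 mm behind it (manip.grip_depth is the distance from the TCP to the grasp point, in m); z points along the fingers, y is the line along which they close (so a half turn about z gives the same grasp; the last joint's range is limited). The gripper opens to 92 mm and grips with 3 to 60 N. Pads are 19 mm wide; open, the fingers measure 130 mm over their backs; the gripper's body (75 mm by 190 mm) begins 47 mm behind the grasp point.
Start: joints at [1.401, 0.501, -0.427, 1.55, 0.221, 1.138, -0.21], TCP at [0.273, -0.59, 0.193] pointing down, gripper open.
Joint ranges: [-2.88, 2.88], [-0.31, 2.03], [-1.54, 1.56], [0.2, 2.42], [-1.41, 4.55], [0.19, 2.02], [-2.57, 2.57]. Speed limits (rad/s): [2.57, 2.57, 3.14, 3.14, 3.14, 3.14, 3.14].

## Interface

Orientations are given as a unit quaternion [x, y, z, w].
In Python, from bench import manip, effector, viewer gives the robot as it stands. Calls block until the motion is done:
- manip.move_pose(position, orientation): joint-space move of the TCP to a pose.
- manip.servo_line(position, ori=None, vel=0.15): straight line of the TCP; ori=None keeps the orientation; vel is the mean speed in m/s.
- manip.movej(angles): joint-space move.
- effector.open_jaws() and effector.close(f_grip=None): open the fingers fully, or close them until they stop; f_grip is the grip in N (None keeps the last).
- manip.sleep(seconds).
- manip.solve_ik(position, orientation): joint angles nearest the present ones, or None.
- viewer.get_image(name): name is "scene" or "side" or "wrist"; returns the picture (400x640x3 uint8, red, green, blue); there is no depth.
- viewer.get_calibration(name): a dict with "vfov" (degrees; the focal length in pixels is half the picture's height over the tangent of half this angle, whatever the lens; pixels are square), "cx", "cy" (the principal point, pixels), "eye" and "attitude" of the camera in the world. Camera axes: x right, y down, z forward; pixel columns grow to the right and rows downward; lengths in m; the calibration is good to about 2 mm. A picture is of the moment at which its call begins: read the wrist's pose just before it. get_calibration takes no time and is no camera call; for the wrist camera it gives the pose at the moment of the call.
A pose or a line that the arm cannot do raises manip.PlanningError and nothing moves.
- manip.hand_in(): hands the job in; it is judged then, once.
Readings, each from a call of its own:
- manip.current_clock(): time.
- manip.current_q(): joint angles.
- manip.current_joint_velocities(): joint speeds.
- manip.current_tau(): joint torques, N m.
- manip.current_tool_pos(): TCP position.
- manip.current_tcp_rot(): TCP orientation.
- manip.current_force(): force on the tool from outside, world axes, zero at the start.
- manip.current_wrist_torque(): the same for the moment, N m.
- manip.current_finger_gap(): finger opening in m.
- manip.current_gripper_force(): force on a finger pad.
Only numpy, scipy, OpenCV 4.12 (cv2) and the standard library are available. Lean on these libraries where they do the work, as an engineer would, in place of code of your own. Each camera call takes 0.05 s, during which the arm holds its last target. There are 200 camera calls.

## Task

The four finished steel pieces on the metal-stamping bench are ready to go out: pack each into its own open presentation box, with the round compact, the card case and the pocket knife lying flat in the recess of their shape and the cuff bracelet lying flat on the insert around the round pad. Set each piece down without dropping it, and leave the hammer and the roll of tape where they are.

Things in the scene. Friction and masses are not known exactly. Their poses are not given: they have to be found in the camera images.
- compact: Closed round pocket compact of brushed steel, a flat disc 60 mm in diameter and 15 mm high, about 0.09 kg, lying flat on the bench. Origin: centre of its underside; z is its axis, pointing up. A small hinge and clasp (looks only) stick out up to 3 mm on its -y and +y sides. Grip it across the diameter above its lowest 6 mm (fingers do not fit into the recess beside it).
- case: Closed flat card case of brushed steel, a rectangular slab 94 x 60 x 13 mm (x, y, z), about 0.11 kg, lying flat on the bench. Origin: centre of its underside; x along the 94 mm side, z up. Grip it across the 60 mm sides above its lowest 6 mm (fingers do not fit into the recess beside it). Either way round is right in the box.
- knife: Closed folding pocket knife with steel handles, a slim bar with half-round ends, 95 x 24 x 14 mm (x, y, z), about 0.09 kg, lying flat on the bench. Origin: centre of its underside; x along its length, z up. Grip it across the 24 mm width above its lowest 6 mm (fingers do not fit into the recess beside it). Either way round is right in the box.
- cuff: Rigid steel cuff bracelet, an oval C-shaped band standing on its edge with the hole upwards, 62 mm (x) by 52 mm (y) outside, 56 x 46 mm inside, band 3 mm thick and 18 mm high, about 0.06 kg. Origin: centre of the oval, at the height of its lower edge; z up. The 27 mm opening of the C is in the middle of the -y side. Grip it from outside across x (62 mm).
- box_compact: Open base of a black presentation box, loose, 0.3 kg, 22 mm high, lid off. Origin: centre of its underside. z up, x along its one side (100 mm), y along the other side (100 mm). The flat grey insert is flush with the rim (22 mm above the bench) and has one recess in its middle, 5 mm deep with a black floor 17 mm above the bench: round, 76 mm in diameter, for the compact.
- box_case: Open base of a black presentation box, loose, 0.3 kg, 22 mm high, lid off. Origin: centre of its underside. z up, x along its long side (130 mm), y along the other side (96 mm). The flat grey insert is flush with the rim (22 mm above the bench) and has one recess in its middle, 5 mm deep with a black floor 17 mm above the bench: rectangular, 110 mm (x) by 76 mm (y), for the card case.
- box_knife: Open base of a black presentation box, loose, 0.3 kg, 22 mm high, lid off. Origin: centre of its underside. z up, x along its long side (130 mm), y along the other side (66 mm). The flat grey insert is flush with the rim (22 mm above the bench) and has one recess in its middle, 5 mm deep with a black floor 17 mm above the bench: narrow rectangular, 111 mm (x) by 40 mm (y), for the knife.
- box_cuff: Open base of a black presentation box, loose, 0.3 kg, 22 mm high, lid off. Origin: centre of its underside. z up, x along its longer side (110 mm), y along the other side (100 mm). Its flat grey insert is flush with the rim, 22 mm above the bench; in its middle stands a black round pad, 26 mm in diameter, its top at 34 mm. The cuff lies on the insert around this pad, turned any way.
- tape: Bystander: roll of masking tape lying flat, 96 mm outside, 74 mm hole, 24 mm high. Origin: centre of its underside.
- hammer: Bystander: hammer with a wooden handle, about 240 mm long and up to 100 mm over the head, lying on the bench at the right of the work. Origin: near the middle of its length, on its underside; x along the handle towards the head.
There are look-alikes about, which are no part of the job. What is shaped like the cuff but orange or turquoise is not meant.

How it is judged:
At the end, for the whole second after the job is handed in: Each piece at rest in its own box: centre within 14 mm of the box's (cuff 18 mm), flat within 0.06 rad, underside at most 19.5 mm above the box's underside (24.5 mm for the cuff, around the pad); case and knife within 0.3 rad of their recess; boxes flat on the bench (horizontal distance between compact and box_compact below 0.014 m and z of compact in the frame of box_compact between 0.012 and 0.0195 m and angle between each of compact, case, knife, cuff's own z axis and vertical below 0.06 rad and linear speed of each of compact, box_compact, case, box_case, knife, box_knife, cuff, box_cuff below 0.02 m/s and angular speed of each of compact, case, knife, cuff below 0.2 rad/s and angle between each of box_compact, box_case, box_knife, box_cuff's own z axis and vertical below 0.05 rad and height (world z) of each of box_compact, box_case, box_knife, box_cuff below 0.006 m and horizontal distance between case and box_case below 0.014 m and z of case in the frame of box_case between 0.012 and 0.0195 m and angle between the x axis of case and the x axis of box_case, either way round below 0.3 rad and horizontal distance between knife and box_knife below 0.014 m and z of knife in the frame of box_knife between 0.012 and 0.0195 m and angle between the x axis of knife and the x axis of box_knife, either way round below 0.3 rad and horizontal distance between cuff and box_cuff below 0.018 m and z of cuff in the frame of box_cuff between 0.012 and 0.0245 m); the robot touches nothing.
It fails at once if the roll of tape or the hammer is shifted by more than 30 mm (distance of any of tape, hammer from where it was at the start of the episode above 0.03 m).
It fails at once if a piece is dropped: it is in the air, its underside more than 50 mm above the bench, with no finger touching it ((height (world z) of compact above 0.05 m and contact force between compact and the fingers below 0.02 N) or (height (world z) of case above 0.05 m and contact force between case and the fingers below 0.02 N) or (height (world z) of knife above 0.05 m and contact force between knife and the fingers below 0.02 N) or (height (world z) of cuff above 0.05 m and contact force between cuff and the fingers below 0.02 N)).
It also fails if it takes over 96 s, if anything falls off the work surface, if the arm or the gripper's body presses on something with over 40 N, if the wrist force passes 120 N, or if a joint passes its speed limit or range.

## Working session

There is one attempt and no reset: what is moved stays moved. The work goes in short steps, each a Python script; the robot and the scene stay as the last script left them, time stands still between calls to the robot, and variables do not carry over. Pictures are saved under pics/ and viewed, at most 14 in all, crops included, and the job is handed in when it is done.

```bash
ls; mkdir -p pics; python3 - <<'E'
from bench import manip, effector, viewer
import cv2
for n in ["scene","side","wrist"]:
    c=viewer.get_calibration(n); print(n,c)
    im=viewer.get_image(n); cv2.imwrite(f"pics/{n}0.png",im[:,:,::-1])
print(manip.current_clock(),manip.current_tcp_rot())
E
```

```text
pics
scene {'vfov': 48.92227049960235, 'cx': 316.21624182980713, 'cy': 196.3982478015258, 'eye': array([1.5723079 , 0.1327975 , 0.87250616]), 'attitude': array([ 0.59450383,  0.67204546, -0.3335057 , -0.28929925])}
side {'vfov': 47.43958575403817, 'cx': 325.962769605382, 'cy': 194.9421994720914, 'eye': array([0.35598121, 1.07057374, 0.78374086]), 'attitude': array([-0.06747816,  0.88255826, -0.46453223,  0.02733906])}
wrist {'vfov': 65.30629990967121, 'cx': 314.33320570634925, 'cy': 194.18566890205935, 'eye': array([ 0.34977245, -0.55468778,  0.38360172]), 'attitude': array([ 0.83206187, -0.53200101, -0.0854557 ,  0.13170151])}
0.15 [ 9.76673456e-01  2.14728603e-01 -1.45775102e-04 -7.52572762e-04]
```

View pics/scene0.png

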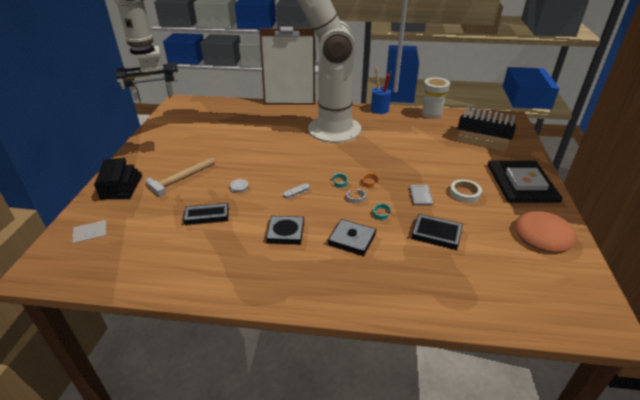

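View pics/side0.png

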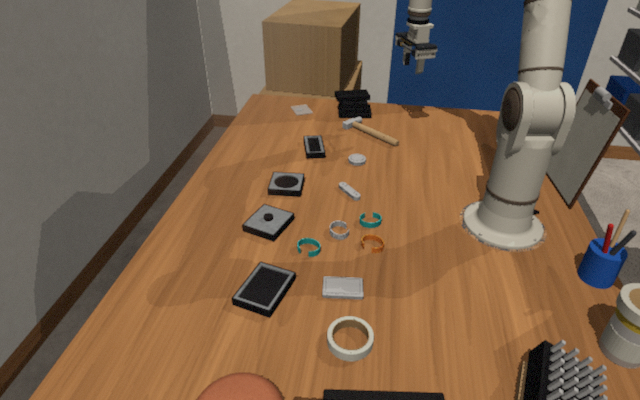

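The scene picture shows four boxes: knife (206,213), compact (286,229), cuff (352,236) and case (437,231). The pieces are the compact (239,185), knife (296,190) and case (421,195). The cuff candidates are turquoise (340,180), orange (369,181), turquoise (382,211) and bare steel (356,195). Steel fits the description. Next I'll get coarse positions from both cameras.

```bash
cat > h.py <<'E'
from bench import manip, effector, viewer
import numpy as np, cv2
from scipy.spatial.transform import Rotation as R
def cam(c):
    f=200/np.tan(np.radians(c["vfov"])/2)
    return np.array([[f,0,c["cx"]],[0,f,c["cy"]],[0,0,1]]),R.from_quat(c["attitude"]).as_matrix(),np.array(c["eye"])
def ray(c,px,z):
    K,A,e=cam(c); p=np.c_[np.atleast_2d(px).astype(float),np.ones(len(np.atleast_2d(px)))]
    d=(A@np.linalg.inv(K)@p.T).T
    return e+d*((z-e[2])/d[:,2])[:,None]
def proj(c,P):
    K,A,e=cam(c); q=(K@A.T@(np.atleast_2d(P)-e).T).T
    return q[:,:2]/q[:,2:]
def down(yaw): # tool z down, closing line (tool y) at angle yaw+90deg from world x (tool x along yaw)
    return (R.from_euler('z',yaw)*R.from_euler('x',np.pi)).as_quat()
E
python3 - <<'E'
from h import *
S=viewer.get_calibration("scene");D=viewer.get_calibration("side")
for n,a,b,z in [("compact",(239,185),(357,159),.0075),("case",(421,195),(343,287),.007),("knife",(296,190),(349,190),.007),("cuff",(356,195),(340,230),.009),
 ("bcomp",(286,228),(287,182),.02),("bcase",(438,231),(265,287),.02),("bknife",(206,212),(315,145),.02),("bcuff",(352,234),(269,218),.03),("tape",(465,190),(350,337),.012)]:
    print(n,ray(S,a,z)[0].round(3),ray(D,b,z)[0].round(3))
W=viewer.get_calibration("wrist");T=R.from_quat(manip.current_tcp_rot()).as_matrix();K,A,e=cam(W)
print("cam in tool",(T.T@(e-manip.current_tool_pos())).round(3),(T.T@A).round(3))
E
```

```text
compact [ 0.427 -0.279  0.007] [ 0.435 -0.278  0.007]
case [0.412 0.32  0.007] [0.414 0.32  0.007]
knife [ 0.432 -0.086  0.007] [ 0.442 -0.086  0.007]
cuff [0.439 0.112 0.009] [0.446 0.114 0.009]
bcomp [ 0.635 -0.081  0.02 ] [ 0.634 -0.079  0.02 ]
bcase [0.596 0.355 0.02 ] [0.589 0.36  0.02 ]
bknife [ 0.591 -0.337  0.02 ] [ 0.588 -0.329  0.02 ]
bcuff [0.649 0.111 0.03 ] [0.64 0.12 0.03]
tape [0.375 0.463 0.012] [0.384 0.462 0.012]
cam in tool [ 0.085  0.001 -0.192] [[-0.    -0.951 -0.31 ]
 [ 1.    -0.    -0.   ]
 [ 0.    -0.31   0.951]]
```

View pics/wrist0.png

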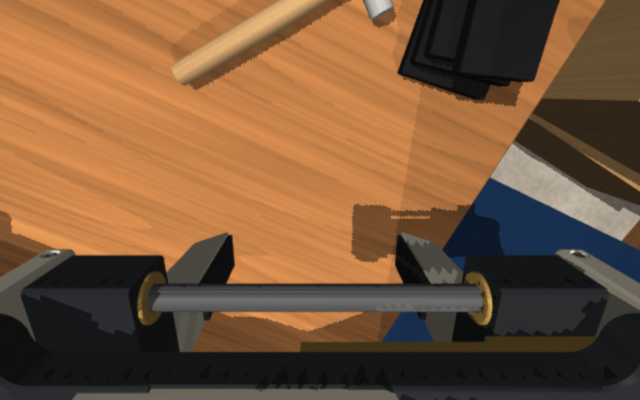

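The wrist view shows only the hammer, the black lookalike boxes and the fingers. The scene and side positions agree to about 10 mm. Next I'll take two wrist views from above, with tool x along world x.

```bash
python3 - <<'E'
from h import *
import json
for i,y in enumerate([-.2,.22]):
    manip.move_pose([.47,y,.36],down(0)); manip.sleep(.3)
    c=viewer.get_calibration("wrist"); im=viewer.get_image("wrist")
    cv2.imwrite(f"pics/w{i+1}.png",im[:,:,::-1]); json.dump({k:np.array(v).tolist() for k,v in c.items()},open(f"w{i+1}.json","w"))
    cv2.imwrite(f"pics/w{i+1}c.png",cv2.resize(im[:250,:,::-1],(800,312),interpolation=cv2.INTER_CUBIC))
print(manip.current_clock(),manip.current_q())
E
```

```text
4.1083 [ 0.50773739  0.28211458 -1.20898669  1.62602936  0.26659579  1.41891317
 -2.30075803]
```

View pics/w1.png

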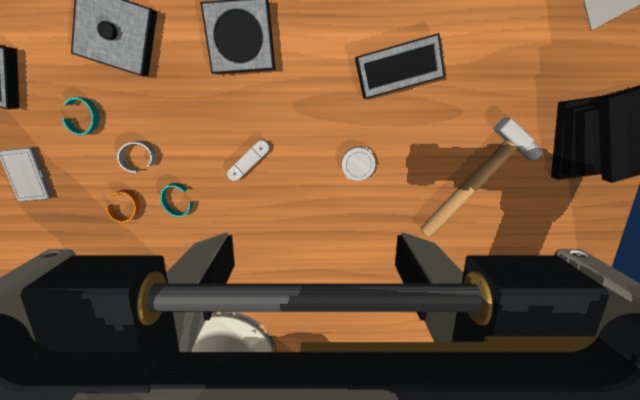

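View pics/w2.png

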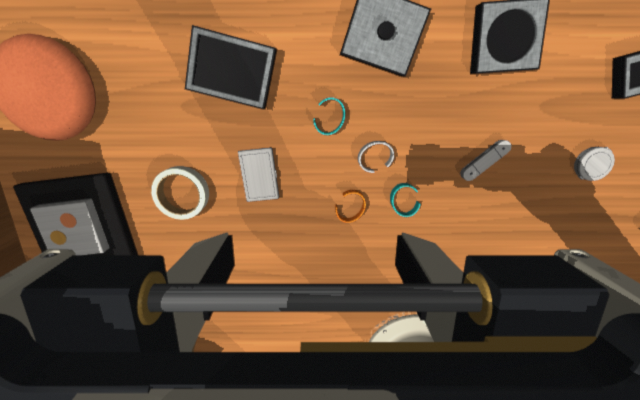

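Left wrist view: compact (359,163), knife (249,160), knife box (400,65), compact box (238,36), cuff box (112,32). The steel cuff is at (136,155), and the coloured lookalikes are at (80,116), (122,206) and (176,200). Right view: case (259,174), case box (231,66), steel cuff (377,156), tape (179,193). Next I'll measure metrically by segmentation.

```bash
cat > meas.py <<'E'
from h import *
import json
def blobs(im,c,z,box=False,rows=235,pr=True):
    hsv=cv2.cvtColor(im,cv2.COLOR_BGR2HSV)
    m=((hsv[...,1]<75)&(hsv[...,2]>70)).astype(np.uint8); m[rows:]=0
    m=cv2.morphologyEx(m,cv2.MORPH_CLOSE,np.ones((3,3),np.uint8))
    out=[]
    for k in cv2.findContours(m,cv2.RETR_EXTERNAL,cv2.CHAIN_APPROX_NONE)[0]:
        if cv2.contourArea(k)<150: continue
        P=ray(c,k[:,0,:],z)[:,:2]
        (cx,cy),(w,h),a=cv2.minAreaRect((P*1000).astype(np.float32))
        if w<h: w,h,a=h,w,a+90
        x,y,W,H=cv2.boundingRect(k)
        out.append((cx/1000,cy/1000,w,h,(a+90)%180-90))
        if pr: print((x+W//2,y+H//2),"xy %.4f %.4f size %.0f %.0f ang %.1f"%out[-1])
    return out
E
python3 - <<'E'
from meas import *
for n in (1,2):
    c=json.load(open(f"w{n}.json")); im=cv2.imread(f"pics/w{n}.png")
    for z in (.014,.022): print(n,z); blobs(im,c,z)
im=cv2.imread("pics/w2.png")[120:230,290:450]; cv2.imwrite("pics/crop.png",cv2.resize(im,(800,550),interpolation=cv2.INTER_CUBIC))
E
```

```text
1 0.014
(25, 174) xy 0.4159 0.3152 size 94 64 ang 7.2
(358, 164) xy 0.4354 -0.2772 size 60 59 ang 90.0
(136, 157) xy 0.4507 0.1110 size 71 50 ang -66.4
(248, 160) xy 0.4416 -0.0838 size 96 24 ang -46.7
(518, 139) xy 0.4782 -0.5515 size 99 30 ang 52.5
(3, 78) xy 0.5767 0.3039 size 93 8 ang -17.5
(400, 66) xy 0.5939 -0.3383 size 127 63 ang -75.2
(612, 15) xy 0.6669 -0.6488 size 84 39 ang 89.9
(237, 36) xy 0.6388 -0.0809 size 98 98 ang 3.7
(110, 37) xy 0.6456 0.1167 size 108 99 ang 72.4
1 0.022
(25, 174) xy 0.4180 0.3075 size 93 63 ang 7.2
(358, 164) xy 0.4372 -0.2760 size 59 58 ang 90.0
(136, 157) xy 0.4523 0.1064 size 70 49 ang -66.4
(248, 160) xy 0.4433 -0.0856 size 94 24 ang -46.7
(518, 139) xy 0.4794 -0.5463 size 98 30 ang 52.5
(3, 78) xy 0.5764 0.2964 size 91 8 ang -17.5
(400, 66) xy 0.5933 -0.3363 size 125 62 ang -75.2
(612, 15) xy 0.6652 -0.6421 size 83 39 ang 89.9
(237, 36) xy 0.6376 -0.0827 size 97 96 ang 3.7
(110, 37) xy 0.6442 0.1120 size 106 98 ang 72.4
2 0.014
(67, 217) xy 0.3285 0.6810 size 119 69 ang -83.1
(180, 193) xy 0.3820 0.4626 size 106 96 ang -64.6
(258, 175) xy 0
[... 163 characters left out ...]
 94 29 ang -47.4
(632, 76) xy 0.5799 -0.2935 size 64 22 ang 17.1
(229, 67) xy 0.5922 0.3567 size 129 94 ang 76.1
(513, 36) xy 0.6387 -0.0878 size 98 97 ang 4.0
(386, 37) xy 0.6459 0.1102 size 107 98 ang 72.2
2 0.022
(67, 217) xy 0.3318 0.6741 size 117 68 ang -83.1
(180, 193) xy 0.3845 0.4589 size 104 95 ang -64.6
(258, 175) xy 0.4182 0.3163 size 92 60 ang 6.0
(596, 164) xy 0.4386 -0.2676 size 62 60 ang 20.0
(376, 157) xy 0.4516 0.1142 size 62 51 ang -67.2
(487, 160) xy 0.4448 -0.0759 size 92 29 ang -47.4
(632, 76) xy 0.5796 -0.2859 size 63 22 ang 17.1
(229, 67) xy 0.5916 0.3546 size 127 93 ang 76.1
(513, 36) xy 0.6375 -0.0832 size 97 96 ang 4.0
(386, 37) xy 0.6445 0.1118 size 106 97 ang 72.2
```

View pics/crop.png

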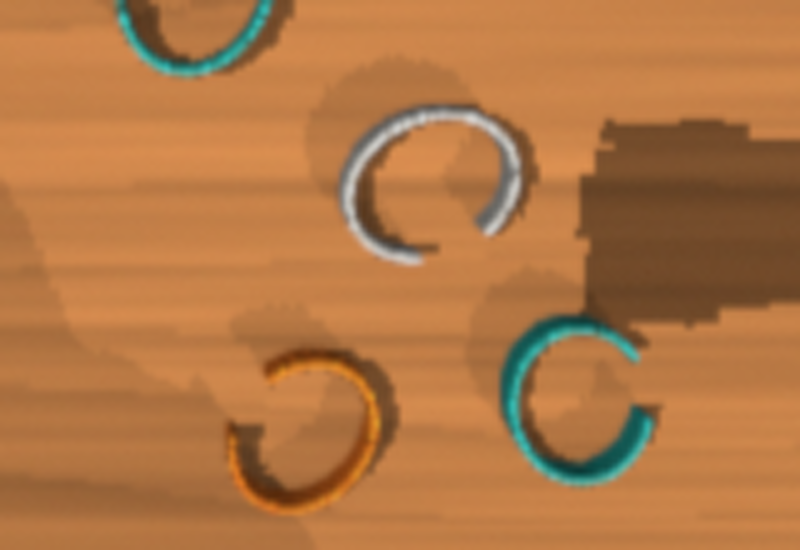

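The crop confirms it: the bare steel C is the cuff, centred at crop (432,185) with its opening lower right. The other three are turquoise, orange and turquoise. All measured sizes match the spec, so I'll start with the case.

```bash
cat > pp.py <<'E'
from h import *
lo=np.array([-2.88,-.31,-1.54,.2,-1.41,.19,-2.57]);hi=np.array([2.88,2.03,1.56,2.42,4.55,2.02,2.57])
def options(pick,py,place,ly):
    o=[]
    for k in (0,np.pi):
        a=manip.solve_ik([*pick,.1],down(py+k)); b=manip.solve_ik([*place,.06],down(ly+k))
        if a is not None and b is not None:
            m=min(np.min(np.minimum(q-lo,hi-q)) for q in (a,b))
            o.append((np.abs(a-manip.current_q()).max()+np.abs(b-a).max()+(5 if m<.1 else 0),k))
    return [k for _,k in sorted(o)]
def pickplace(name,pick,py,place,ly,width,tip=.007,floor=.017,force=20):
    py,ly=np.radians([py,ly])
    ks=options(pick,py,place,ly); print(name,"options",ks); k=ks[0]
    effector.open_jaws()
    manip.move_pose([*pick,.1],down(py+k))
    manip.servo_line([*pick,tip],vel=.15)
    effector.close(force); manip.sleep(.1)
    g=manip.current_finger_gap(); print("gap",round(g,4),"tip",manip.current_tool_pos().round(4))
    if abs(g-width)>.004: print("BAD GRASP, stop"); return False
    up=tip+.042
    manip.servo_line([*pick,up],vel=.1)
    manip.servo_line([*place,up],ori=down(ly+k),vel=.18); 
    g=manip.current_finger_gap(); f=manip.current_force()
    manip.servo_line([*place,tip+floor+.0015],vel=.08)
    manip.servo_line([*place,tip+floor+.0004],vel=.02); manip.sleep(.15)
    print("gap",round(g,4),"F",f.round(1),manip.current_force().round(1),"tcp",manip.current_tool_pos().round(4))
    effector.open_jaws(); manip.servo_line([*place,.12],vel=.2)
    print("clock",manip.current_clock()); return True
E
python3 - <<'E'
from pp import *
pickplace("case",(.4163,.3178),6.2,(.5916,.3546),76.1,.060)
E
```

```text
case options [3.141592653589793, 0]
gap 0.0007 tip [0.4163 0.3178 0.007 ]
BAD GRASP, stop
```

```bash
python3 - <<'E'
from h import *
a=viewer.get_image("side")[:,:,::-1]; b=viewer.get_image("scene")[:,:,::-1]
x=cv2.resize(a[200:360,240:440],(400,320),interpolation=cv2.INTER_CUBIC);y=cv2.resize(b[130:290,340:540],(400,320),interpolation=cv2.INTER_CUBIC)
cv2.imwrite("pics/chk1.png",np.hstack([x,y])); print(manip.current_tcp_rot(),manip.current_clock(),manip.current_force(),manip.current_gripper_force())
E
```

```text
[-5.40843885e-02  9.98536368e-01 -9.30828672e-06  1.44376703e-06] 8.925 [-0.38810247  0.21966082 -0.47645227] 0.0
```

View pics/chk1.png

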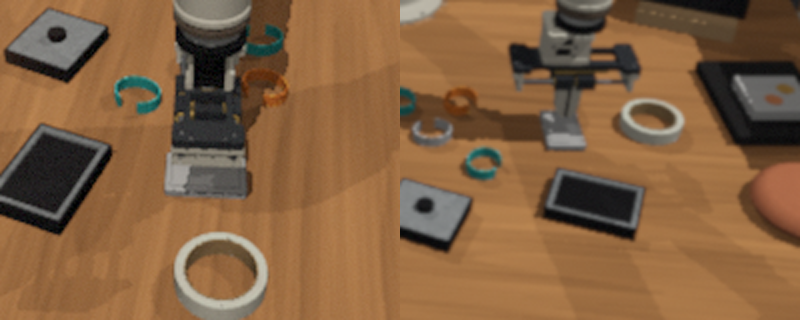

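The fingers shut without the case, which hasn't moved. I'll check where the reported TCP projects in both images.

```bash
python3 - <<'E'
from h import *
p=manip.current_tool_pos(); print(p,manip.grip_depth,manip.current_q())
out=[]
for n in ("side","scene"):
    c=viewer.get_calibration(n); im=viewer.get_image(n)[:,:,::-1]
    u=[proj(c,p+[0,0,d])[0] for d in (0,.019,.066)]; u0=u[1].astype(int)
    x0,y0=u0[0]-40,u0[1]-40; cr=cv2.resize(im[y0:y0+80,x0:x0+80],(400,400),interpolation=cv2.INTER_CUBIC)
    for q,col in zip(u,[(0,0,255),(0,255,0),(255,0,0)]): cv2.circle(cr,tuple(int(v) for v in (q-[x0,y0])*5),4,col,1)
    out.append(cr); print(n,np.round(u,1).tolist())
cv2.imwrite("pics/chk2.png",np.hstack(out))
E
```

```text
[0.4162955  0.31778832 0.00699383] 0.0188 [ 0.14689285  0.88346205 -1.15216764  1.97832211  0.99546391  1.00044524
  0.17238886]
side [[342.2, 286.3], [342.5, 280.5], [343.2, 265.5]]
scene [[420.3, 195.8], [421.2, 191.1], [423.2, 179.1]]
```

View pics/chk2.png

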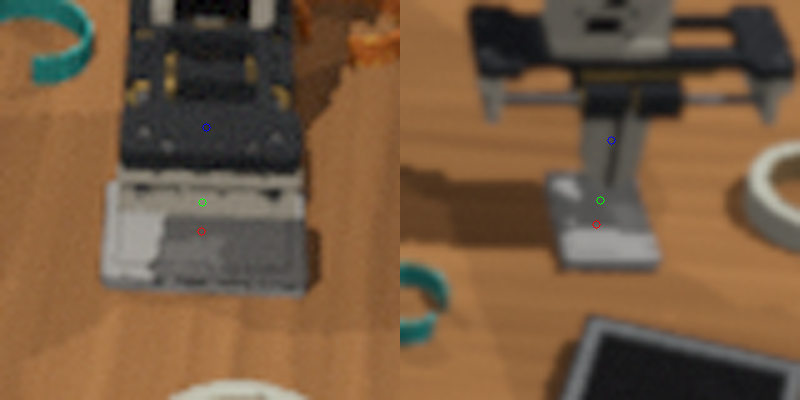

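The red marker is the reported TCP, and the real fingertips appear well above it. I'll lift with the fingers shut and measure the tip against the tool frame in all three cameras, marking axis points at TCP offsets of 0, −20 and −40 mm.

```bash
python3 - <<'E'
from h import *
p=manip.current_tool_pos(); manip.servo_line([*p[:2],.12],vel=.2); manip.sleep(.2)
p=manip.current_tool_pos(); T=R.from_quat(manip.current_tcp_rot()).as_matrix(); print(p,manip.current_finger_gap())
out=[]
for n,s,k in (("wrist",70,4),("side",30,9),("scene",30,9)):
    c=viewer.get_calibration(n); im=viewer.get_image(n)[:,:,::-1]
    u=[proj(c,p+T@[0,0,-d])[0] for d in (0,.02,.04)]; u0=u[1].astype(int); w=33 if k==4 else 15
    w=int(266/k/2)
    x0,y0=u0[0]-w,u0[1]-s; cr=cv2.resize(im[y0:y0+2*s,x0:x0+2*w],(2*w*k,2*s*k),interpolation=cv2.INTER_CUBIC)
    for q,col in zip(u,[(0,0,255),(0,255,0),(255,0,0)]): cv2.circle(cr,tuple(int(v) for v in (q-[x0,y0]+.5)*k),4,col,1)
    out.append(cr[:540]); print(n,x0,y0,np.round(u,1).tolist())
h=min(o.shape[0] for o in out); cv2.imwrite("pics/chk3.png",np.hstack([o[:h] for o in out]))
E
```

```text
[0.4156238  0.31715738 0.11871812] 0.0003887129097487853
wrist 282 168 [[315.0, 224.7], [315.0, 238.0], [315.1, 254.3]]
side 330 213 [[344.3, 250.0], [344.6, 243.0], [345.0, 235.9]]
scene 412 131 [[425.1, 166.8], [426.1, 161.3], [427.0, 155.7]]
```

View pics/chk3.png

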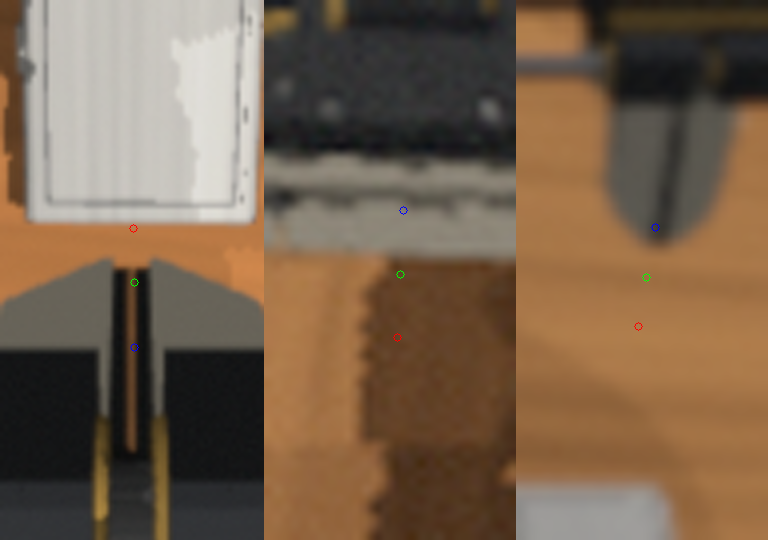

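Tips are about 30–40 mm behind the reported TCP in all three views: wrist row 262 of the crop, side row 255, scene row 240. I'll confirm by touching the 13 mm high case gently with the shut fingers.

```bash
python3 - <<'E'
from h import *
p=manip.current_tool_pos(); manip.servo_line([.4163,.3178,.012],vel=.2); manip.sleep(.2)
f0=manip.current_force()[2]; z=.012
while z>-.032:
    z-=.002
    try: manip.servo_line([.4163,.3178,z],vel=.04)
    except manip.PlanningError as e: print("plan",z,e); break
    f=manip.current_force()[2]-f0
    if abs(f)>1.5: print("contact"); break
print(z,f,manip.current_tool_pos(),manip.current_clock())
E
```

```text
contact
-0.022000000000000006 11.786888196180628 [ 0.41650081  0.31798733 -0.0208991 ] 15.2333
```

Contact came at TCP z ≈ −0.0205 on the 13 mm case top, so the real fingertips sit about 33.5 mm behind the reported TCP. The wrist view shows no sideways shift. I'll correct all heights by this and redo the case.

```bash
sed -i 's/^def options/D=.0335\ndef options/; s/,tip\],vel=.15/,tip-D],vel=.15/; s/up=tip+.042/up=tip-D+.042/; s/tip+floor/tip-D+floor/g; s/\[\*pick,.1\]/[*pick,.05]/g; s/\[\*place,.06\]/[*place,.02]/; s/\[\*place,.12\]/[*place,.07]/' pp.py
python3 - <<'E'
from pp import *
manip.servo_line([.4163,.3178,.05],vel=.25)
pickplace("case",(.4163,.3178),6.2,(.5916,.3546),76.1,.060)
im=viewer.get_image("side")[:,:,::-1][180:340,200:440]
cv2.imwrite("pics/chk4.png",cv2.resize(im,(720,480),interpolation=cv2.INTER_CUBIC))
E
```

```text
case options [3.141592653589793, 0]
gap 0.0597 tip [ 0.4166  0.3181 -0.0261]
gap 0.0593 F [-0.4  0.5 -1.5] [ 0.4  1.1 -0.8] tcp [ 0.5916  0.3546 -0.0091]
clock 22.8
```

View pics/chk4.png

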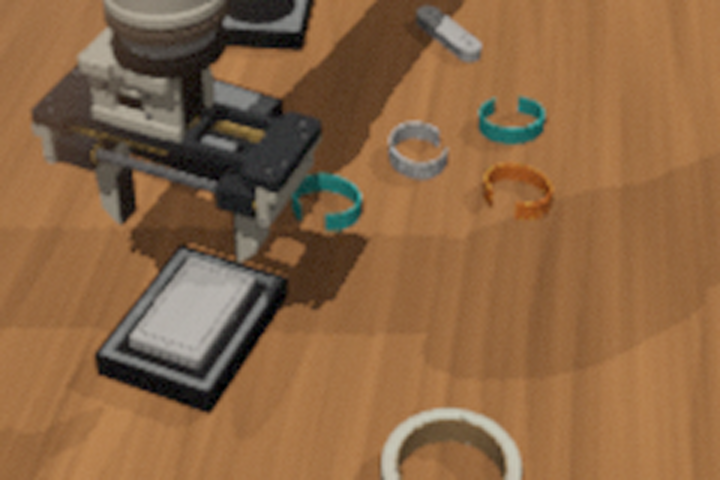

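The case lies centred in its recess (190,310) and nothing else has moved. Next come the cuff, knife and compact, stopping if a grasp fails.

```bash
python3 - <<'E'
from pp import *
ok=pickplace("cuff",(.4505,.1134),23,(.6444,.1119),23,.062,tip=.005,floor=.022,force=15) \
 and pickplace("knife",(.4420,-.0832),-46.9,(.5933,-.3363),-75.2,.024) \
 and pickplace("compact",(.436,-.2768),0,(.6376,-.083),0,.060)
print(ok)
E
```

```text
cuff options [3.141592653589793, 0]
gap 0.0619 tip [ 0.4508  0.1132 -0.0282]
gap 0.0617 F [-0.1 -0.2 -1.7] [ 0.5  0.2 -0.5] tcp [ 0.6444  0.1119 -0.0061]
clock 29.325
knife options [3.141592653589793, 0]
gap 0.0242 tip [ 0.442  -0.0832 -0.0265]
gap 0.0234 F [-0.  -0.4 -0.8] [-0.3  0.2 -0.8] tcp [ 0.5933 -0.3364 -0.0091]
clock 37.375
compact options [3.141592653589793, 0]
gap 0.0585 tip [ 0.4361 -0.277  -0.0263]
gap 0.0588 F [-0.2 -0.4  0.4] [-0.   0.  -0.2] tcp [ 0.6376 -0.083  -0.0091]
clock 44.375
True
```

```bash
python3 - <<'E'
from h import *
manip.servo_line([.6376,-.083,.15],vel=.25)
manip.move_pose([.52,0,.33],down(0)); manip.sleep(.4)
im=viewer.get_image("wrist")[:,:,::-1]; print(manip.current_clock())
a=cv2.resize(im[20:220,100:580],(800,333),interpolation=cv2.INTER_CUBIC)
s=viewer.get_image("side")[:,:,::-1][110:320,210:410]; s=cv2.resize(s,(254,267),interpolation=cv2.INTER_CUBIC)
b=viewer.get_image("scene")[:,:,::-1][160:260,140:500]; b=cv2.resize(b,(546,267))
cv2.imwrite("pics/fin.png",np.vstack([a,np.hstack([s,b])])[:600])
E
```

```text
47.4
```

View pics/fin.png

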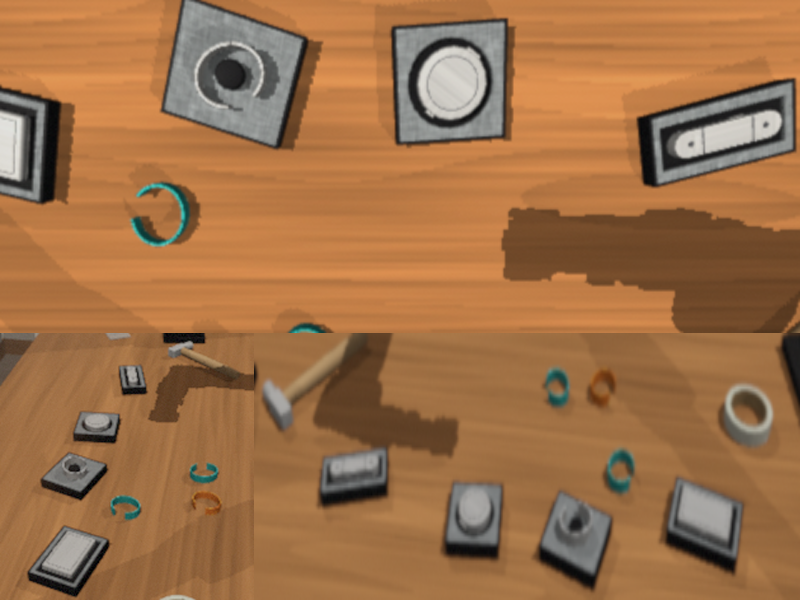

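All four pieces are seated: compact (448,82) in its round recess, knife (727,134) in its slot, cuff (230,74) around the pad, and case in its recess. Hammer and tape are in place, so I'm handing in.

```bash
python3 -c "
from bench import manip
print(manip.hand_in(),manip.current_clock())"
```

```text
the job is handed in; nothing more can be done
the job is handed in; nothing more can be done
```

I packed all four pieces into their own boxes and handed the job in at about 47 s on the robot's clock. The last pictures show each piece seated and the hammer and tape in place, but hand-in gave no verdict.

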